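Draw the batten out of the till and hold it over the glue tray

TASK

Take the batten out of the wooden till without forcing it: it is longer than the till's mouth, so slide it back into the deep pocket, tilt the other end up past the narrow lip and draw it out on the slant. Then hold it level and in line with the glue tray, all of it over the tray and about a hand's breadth above the bench, ready for brushing with glue; leave the glue bottle, sanding block and wax tin where they are. Finish while still holding it there in the gripper, with the batten touching nothing else.

Things in the scene. Friction and masses are not known exactly. Their poses are not given: they have to be found in the camera images.
- till: fixed wooden box, 158 x 408 x 74 mm (own x, y, z); origin at the centre of its underside, long axis = its y. Inside 140 mm wide, 390 mm long (y -195 to +195), floor 6 mm above the bench. Cover boards over both ends, underside 66 and top 74 mm above the bench. The open mouth between them is 220 mm long (y -85 to +135); along it the 9 mm side walls are 48 mm high.
- mouth (a point): the middle of the till's mouth (till y = +25 mm), level with the top of the cover boards (74 mm above the bench); axes as the till's
- pocket_edge (a point): middle of the lower edge, on the mouth's side, of the board over the deep pocket (till y = -85 mm, 66 mm above the bench); the pocket runs from here to the end wall at y = -195
- lip_edge (a point): middle of the upper edge, on the mouth's side, of the board that makes the narrow lip (till y = +135 mm, 74 mm above the bench); it runs from here to the end wall at y = +195
- batten: loose pale sawn batten lying flat on the till's floor, roughly along the till's y, both ends hidden under the covers; 36 x 300 x 22 mm (own x, y, z), about 0.13 kg (hidden variation); origin at the centre of its underside, long axis = its y, its +y end towards the lip
- end_lip (a point): centre of the batten's end face at its +y end (150 mm from its middle, 11 mm above its underside), the end that starts under the lip
- end_pocket (a point): centre of the batten's other end face (its -y end), the end that starts under the deep pocket
- glue_tray: fixed shallow open metal drip tray, 130 x 380 mm (own x, y), rim 31 mm above the bench; origin at the centre of its underside, long axis = its y. The batten may lie either way round over it.
- glue_bottle: bystander: standing yellow glue bottle with a red nozzle, 58 mm diameter, 166 mm high; origin at the centre of its foot
- sanding_block: bystander: sanding block, 60 x 106 x 33 mm; origin at the centre of its underside
- wax_tin: bystander: flat round tin, 80 mm diameter, 21 mm high; origin at the centre of its underside

How it is judged:
By the outcome, as a careful person would: the job done as asked, in the order asked, and still so for the second after the job is handed in, while the arm keeps its last pose, push and grip.
It also fails if it takes over 45 s, if anything falls off the work surface, if the arm or the gripper's body presses on something with over 40 N, if the wrist force passes 120 N, or if a joint passes its speed limit or range.

ROBOT

A 6-joint arm with a two-finger parallel gripper is mounted at the origin on a cart in front of the work surface, level with it; the furniture and walls round the work are solid. World frame = base frame: x ahead of the robot, y to its left, z up, the work surface at z = 0. Lengths are in mm, angles in rad, forces in N, time in s.
With the tool pointing down it reaches from about 350 to 875 mm from the base axis. Payload 4.2 kg.
Tool frame: the origin (TCP) lies midway between the tips of the shut fingers; the grasp point (between the pads) lies arm.grip_depth behind it (arm.grip_depth is the distance from the TCP to the grasp point, in mm); z points along the fingers, y is the direction in which the jaws open and shut (so a half turn about z gives the same grasp; the last joint's range is limited). The gripper opens to 85 mm and grips with 20 to 120 N. Pads are 22 mm wide; open, the fingers measure 114 mm over their backs; the gripper's body (76 mm by 85 mm) begins 54 mm behind the grasp point. The pads swing forward as they close: fully open they stand 13 mm farther back than shut.
Start: joints at [1.565, 0.385, 0.008, 0, -1.194, -0.259], TCP at [163.541, 603.203, 191.912] pointing down, gripper open.
Joint ranges: [-3.14, 3.14], [-1.21, 2.06], [-1.07, 1.41], [-3.16, 2.05], [-2.99, -0.16], [-3.1, 3.1]. Speed limits (rad/s): [2.79, 2.79, 3.14, 3.14, 3.14, 3.14].

INTERFACE

Orientations are given as a unit quaternion [x, y, z, w].
In Python, from bench import arm gives the robot as it stands.
- The arm moves only by the tool play_rows, never from a script. Its argument "motion" is one flat list of numbers, 7 for each row, row after row: the opening in per cent of the stroke, from 0 (shut) to 100 (fully open), then the shift along the world's x, y, z in cm, then the turn, a rotation vector about the world's x, y, z in degrees. A call has 1 to 5 rows; each row is the pose to reach, as a shift and turn from the pose commanded when the call began; what a row does not reach only later rows make up. A row lasts 1/8 s, in which the tool goes at most 62.5 mm and 10.7 degrees, less where a joint would pass 70% of its speed; a pose out of reach is approached as far as the arm can. A call with a gripper value outside its range is refused whole. The fingers move at their own pace and stop on an object; the grip force is fixed at half the most. Time passes only in rows, so rows that repeat a pose let the fingers close. It gives the time, the measured TCP pose, the force and the opening at its end, in the units of the state.
- arm.read_state(): the state, without advancing time (a new reading comes with each control period).
- arm.get_image(name): name is "scene" or "top" or "wrist"; returns (picture, depth): 480x640x3 uint8, red, green, blue; 480x640 float32, mm along the optical axis (not along the pixel's ray), 0 where there is no reading.
- arm.camera_info(name): a dict with "fovy" (degrees; the focal length in pixels is half the picture's height over the tangent of half this angle, whatever the lens; pixels are square), "cx", "cy" (the principal point, pixels), "R" (3x3) and "t" (3): a world point X has camera coordinates R X + t. Camera axes: x right, y down, z forward; pixel columns grow to the right and rows downward; lengths in mm; the calibration is good to about 2 mm. A picture is of the moment at which its call begins: read the wrist's pose just before it. camera_info takes no time and is no camera call; for the wrist camera it gives the pose at the moment of the call.
- arm.job_done(): hands the job in, once; it reports no verdict.
Trained networks look in the newest picture that a camera, given by its name, has taken for a name from the list of things; names that differ only in an ending like _2 or _b are one class to them, and where a whole thing is asked for, a point or a joint stands for the part that bears it (a point fixed in the world has none). Each returns a list of dicts, best first, with "confidence" (0 to 1); they miss things now and then, are a little off and sometimes report something else, mostly with a low value. They report only what shows in the picture. A call takes as long as a camera call.
- arm.outline_of(thing, camera): "mask" (480x640 bool, what is visible of it) and "extent" ([left, top, width, height] in pixels, round what is visible of it).
- arm.place_of(thing, camera): "uv" ([column, row] in pixels: a listed point, or the origin of a listed thing).
The state is a dict: "clock": time; "joints": joint angles; "joint_vel": joint speeds; "joint_efforts": joint torques, N m; "position": TCP position; "ee_rot": TCP orientation; "contact_force": force on the tool from outside, world axes, zero at the start; "wrist_torque": the same for the moment, N m; "gripper_width": finger opening in mm.
Only numpy, scipy, OpenCV 4.12 (cv2) and the standard library are available. Lean on these libraries where they do the work, as an engineer would, in place of code of your own. Each camera call takes 0.05 s, during which the arm holds its last target.

## Working session

There is one attempt and no reset: what is moved stays moved. The work goes in short steps, Python scripts to look and compute and a tool call to move; the robot and the scene stay as the last step left them, time stands still between calls to the robot, and variables do not carry over. Pictures are saved under pics/ and viewed, and the job is handed in when it is done.

Besides the shell and the picture viewer there is one more tool, called after "Request:" as name(argument=value, ...) on one line, values as JSON. play_rows: Moves the arm, as the interface text tells. Its arguments: {"type":"object","properties":{"motion":{"type":"array","items":{"type":"number"}}},"required":["motion"]}

```bash
ls; mkdir -p pics
python3 - <<'E'
from bench import arm
import cv2,numpy as np
s=arm.read_state(); print({k:np.round(v,3) for k,v in s.items()}, arm.grip_depth)
for n in ["scene","top"]:
    im,d=arm.get_image(n); cv2.imwrite(f"pics/{n}0.png",im[...,::-1]); np.save(f"/tmp/{n}0.npy",d)
    c=arm.camera_info(n); print(n,c)
for t in ["till","mouth","pocket_edge","lip_edge","batten","glue_tray","glue_bottle","sanding_block","wax_tin"]:
    print(t,[(np.round(r["uv"],1),round(r["confidence"],2)) for r in arm.place_of(t,"top")])
E
```

```text
pics
{'clock': np.float64(0.0), 'joints': array([ 1.565,  0.386,  0.007, -0.   , -1.194, -0.259]), 'joint_vel': array([ 0.   ,  0.   , -0.001,  0.001,  0.001,  0.   ]), 'joint_efforts': array([ 0.0000e+00, -3.9228e+01,  1.8840e+01,  4.1860e+00, -5.0000e-03,
       -0.0000e+00]), 'position': array([163.389, 602.581, 190.813]), 'ee_rot': array([ 0.991, -0.132, -0.   ,  0.001]), 'contact_force': array([-0.438, -0.312,  0.117]), 'wrist_torque': array([-0.012, -0.009,  0.012]), 'gripper_width': np.float64(85.218)} 18.700000000000003
scene {'fovy': 53.42897934686706, 'cx': 313.7495502710368, 'cy': 238.0287693735453, 'R': array([[ 0.64940297, -0.76044383,  0.00098626],
       [-0.48064208, -0.41146253, -0.77439123],
       [ 0.58928684,  0.50241793, -0.63270629]]), 't': array([-405.07115172,  373.5680978 ,  729.09526927])}
top {'fovy': 50.52954331701371, 'cx': 322.9237686040113, 'cy': 237.14162788646786, 'R': array([[ 0.00238674, -0.99977285, -0.02117918],
       [-0.98679534,  0.00107538, -0.16196849],
       [ 0.16195448,  0.0212861 , -0.98656862]]), 't': array([  15.36954412,  636.00627164, 1132.72354505])}
till [(array([407.9, 284.7]), 0.97), (array([350.6, 266.8]), 0.23)]
mouth [(array([399.1, 280.1]), 0.95)]
pocket_edge [(array([443. , 294.5]), 0.67)]
lip_edge [(array([353.1, 268.6]), 0.93)]
batten [(array([394.3, 285.9]), 0.89), (array([348.1, 264.7]), 0.55)]
glue_tray [(array([183.5, 295.8]), 0.81)]
glue_bottle [(array([281.3, 183.3]), 0.6)]
sanding_block [(array([410.7, 180.5]), 0.83)]
wax_tin [(array([342.3, 183.7]), 0.82)]
```

View pics/top0.png

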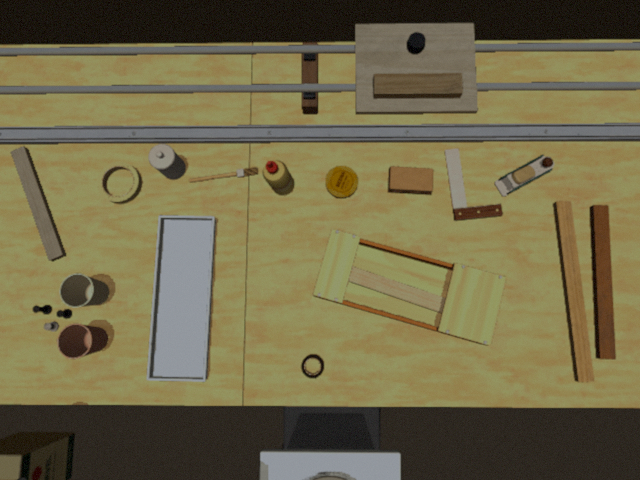

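View pics/scene0.png

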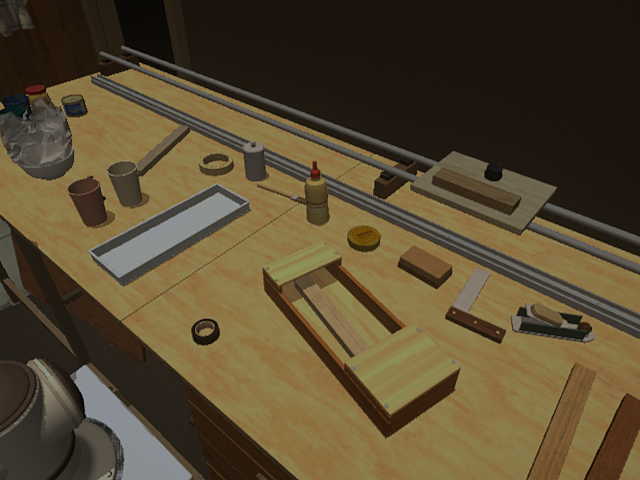

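```bash
cat > h.py <<'E'
from bench import arm
import cv2,numpy as np
def K(c):
    return 240/np.tan(np.radians(c["fovy"]/2))
def cloud(c,d):
    f=K(c); v,u=np.mgrid[0:480,0:640]
    P=np.stack([(u-c["cx"])/f*d,(v-c["cy"])/f*d,d],-1).astype(float)
    return (P-c["t"])@c["R"]   # R^T (P-t)
def ray(c,uv,z):
    f=K(c); r=np.array([(uv[0]-c["cx"])/f,(uv[1]-c["cy"])/f,1])@c["R"]; o=-c["t"]@c["R"]
    return o+r*(z-o[2])/r[2]
def proj(c,X):
    p=np.asarray(X)@c["R"].T+c["t"]; return p[...,:2]/p[...,2:]*K(c)+[c["cx"],c["cy"]]
E
python3 - <<'E'
from h import *
c=arm.camera_info("top"); d=np.load("/tmp/top0.npy"); W=cloud(c,d)
for t,z in dict(till=0,mouth=74,pocket_edge=66,lip_edge=74,batten=6,glue_tray=0,glue_bottle=0,sanding_block=0,wax_tin=0).items():
    r=arm.place_of(t,"top")
    if r: print(t,ray(c,r[0]["uv"],z).round(1))
m={}
for t in ["till","glue_tray","batten","glue_bottle","sanding_block","wax_tin"]:
    r=arm.outline_of(t,"top")
    if not r: print("none",t); continue
    m[t]=r[0]["mask"]; z=W[...,2][m[t]&(d>0)]; print(t,r[0]["confidence"],m[t].sum(),np.percentile(z,[5,25,50,75,95]).round(1))
for t,(a,b) in dict(till=(66,84),glue_tray=(22,40),batten=(20,36)).items():
    k=m[t]&(d>0)&(W[...,2]>a)&(W[...,2]<b); p=W[k][:,:2].astype(np.float32)
    r=cv2.minAreaRect(p); print(t,len(p),r, p.mean(0)); print(cv2.boxPoints(r).round(1).tolist())
    if t=="batten":
        cov=np.cov(p.T); print(np.linalg.eigh(cov))
E
```

```text
till [ 529.2 -186.3    0. ]
mouth [ 534.4 -156.2   74. ]
pocket_edge [ 502.7 -254.9   66. ]
lip_edge [560.3 -53.1  74. ]
batten [ 525.9 -153.2    6. ]
glue_tray [502.1 351.6   0. ]
glue_bottle [780.  120.5   0. ]
sanding_block [ 786.  -199.6    0. ]
wax_tin [778.5 -30.7   0. ]
till 0.69 11425 [ 3.1  6.9 70.1 74.  76.8]
glue_tray 0.72 9681 [-0.6  2.   3.9  6.5 30.7]
batten 0.95 1523 [23.8 26.3 27.8 29.4 31.6]
glue_bottle 0.71 1188 [10.1 28.9 31.2 33.1 35.4]
sanding_block 0.67 1211 [ 6.4 28.8 31.2 33.1 35.4]
wax_tin 0.81 871 [15.6 19.  20.9 22.4 24.7]
till 5962 ((521.9600219726562, -177.6992645263672), (408.202880859375, 158.6570281982422), 74.19862365722656) [ 511.54105 -209.2161 ]
[[390.1000061035156, -352.5], [542.7000122070312, -395.70001220703125], [653.9000244140625, -2.9000000953674316], [501.20001220703125, 40.29999923706055]]
glue_tray 1193 ((499.89324951171875, 350.05645751953125), (137.884033203125, 384.2421569824219), 89.11825561523438) [493.16595 354.7532 ]
[[306.70001220703125, 284.1000061035156], [690.9000244140625, 278.20001220703125], [693.0999755859375, 416.0], [308.8999938964844, 421.8999938964844]]
batten 1497 ((517.0125732421875, -154.08038330078125), (227.59945678710938, 37.079708099365234), 71.04847717285156) [ 516.0516  -154.47757]
[[462.5, -255.6999969482422], [497.6000061035156, -267.70001220703125], [571.5, -52.5], [536.4000244140625, -40.400001525878906]]
EighResult(eigenvalues=array([ 107.11566181, 4306.53014608]), eigenvectors=array([[-0.94487045,  0.3274444 ],
       [ 0.3274444 ,  0.94487045]]))
```

Run:
```python
import cv2
im=cv2.imread("pics/top0.png")[210:360,290:530]
cv2.imwrite("pics/crop.png",cv2.resize(im,None,fx=3.3,fy=3.3,interpolation=cv2.INTER_CUBIC))
```

```text
(no output)
```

View pics/crop.png

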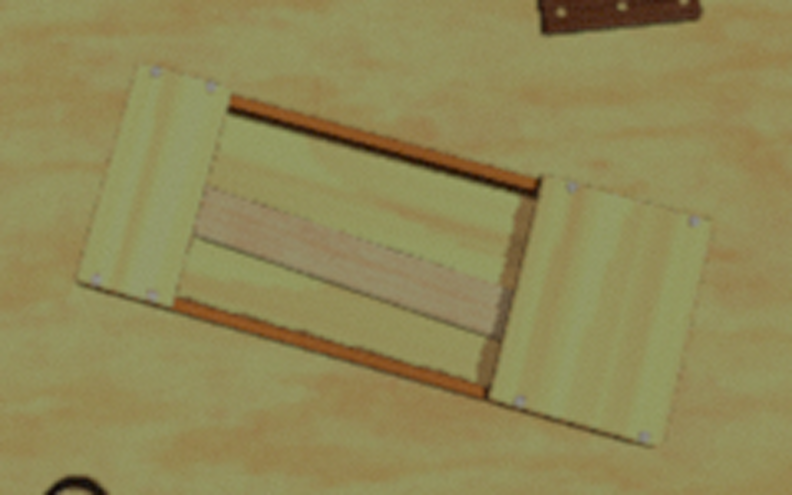

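Request:
play_rows(motion=[65,2.5,-4.6,0,0,0,-6.3,65,5,-9.2,0.5,0,0,-12.6,65,7.5,-13.9,1,0,0,-18.8,65,10,-18.6,1,0,0,-25,65,12.5,-23.2,1,0,0,-31.3])

```text
clock: 1.92
position: [289.1, 369.7, 202.3]
ee_rot: [0.918, -0.396, 0.0, -0.0]
contact_force: [0.9, 0.6, 0.1]
gripper_width: 55.7
```

Request:
play_rows(motion=[65,2.5,-4.6,0,0,0,-6.3,65,5,-9.2,0,0,0,-12.6,65,7.5,-13.9,0,0,0,-18.8,65,10,-18.6,0,0,0,-25,65,12.5,-23.2,0,0,0,-31.3])

```text
clock: 2.55
position: [414.2, 137.7, 202.4]
ee_rot: [0.777, -0.629, 0.0, -0.001]
contact_force: [1.0, 0.6, -0.3]
gripper_width: 55.3
```

Request:
play_rows(motion=[65,2.5,-4.6,0,0,0,-6.3,65,5,-9.2,0,0,0,-12.6,65,7.5,-13.9,0,0,0,-18.8,65,10,-18.6,0,0,0,-25,65,12.5,-23.2,0,0,0,-31.3])

```text
clock: 3.18
position: [539.3, -94.6, 202.2]
ee_rot: [-0.579, 0.816, -0.0, 0.0]
contact_force: [0.6, 0.8, -0.1]
gripper_width: 55.5
```

Run:
```python
from h import *
s=arm.read_state(); print({k:np.round(v,3).tolist() for k,v in s.items()})
for n in ["wrist","top"]:
    im,d=arm.get_image(n); cv2.imwrite(f"pics/{n}1.png",im[...,::-1]); np.save(f"/tmp/{n}1.npy",d)
    c=arm.camera_info(n); np.save(f"/tmp/{n}1c.npy",c,allow_pickle=True)
print(arm.camera_info("wrist"))
```

```text
{'clock': 3.175, 'joints': [0.123, 0.245, -0.168, 0.0, -1.157, -0.459], 'joint_vel': [-0.777, 0.433, 0.573, 0.002, -0.134, -0.097], 'joint_efforts': [1.619, -34.111, 16.952, 4.057, -0.002, 0.078], 'position': [539.296, -94.556, 202.156], 'ee_rot': [-0.579, 0.816, -0.0, 0.0], 'contact_force': [0.555, 0.842, -0.07], 'wrist_torque': [0.126, -0.09, -0.004], 'gripper_width': 55.499}
{'fovy': 68.35534248773568, 'cx': 317.34813770325337, 'cy': 244.66102842428546, 'R': array([[-9.43209700e-01,  3.32196669e-01,  9.13219094e-04],
       [ 3.17643409e-01,  9.01076859e-01,  2.95234075e-01],
       [ 9.72528956e-02,  2.78757721e-01, -9.55424517e-01]]), 't': array([ 541.52614715, -124.56850598,  362.58459267])}
```

View pics/wrist1.png

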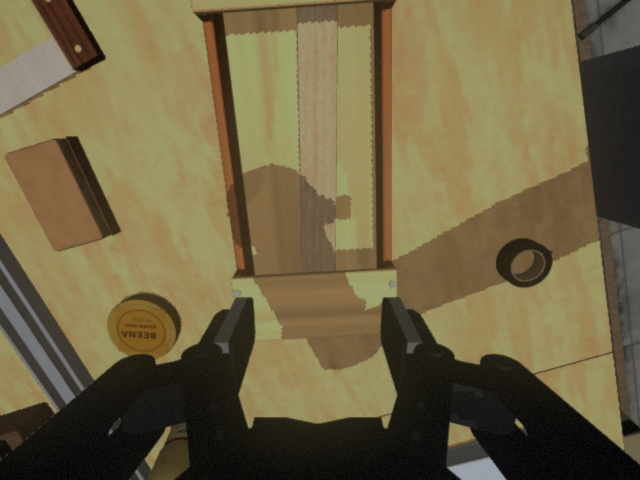

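```bash
cat > m.py <<'E'
from h import *
import sys
s=arm.read_state(); print(s["position"].round(1), s["joint_vel"].round(3).max() if 0 else '')
T0=np.array([525,-178.5]);
for n in ["wrist","top"]:
    c=arm.camera_info(n); im,d=arm.get_image(n); W=cloud(c,d); cv2.imwrite(f"pics/{n}2.png",im[...,::-1])
    np.savez(f"/tmp/{n}2.npz",im=im,d=d,W=W)
    for t,z in dict(till=0,mouth=74,pocket_edge=66,lip_edge=74,batten=6,end_lip=17,end_pocket=17).items():
        r=arm.place_of(t,n)
        print(n,t,[(ray(c,q["uv"],z).round(1).tolist(),np.round(q["uv"]).tolist(),round(q["confidence"],2)) for q in r[:2]])
    for t,(a,b) in dict(till=(66,84),batten=(20,38)).items():
        r=arm.outline_of(t,n)
        if not r: continue
        m=r[0]["mask"]&(d>0); z=W[...,2][m]; print(t,r[0]["confidence"],m.sum(),np.percentile(z,[5,25,50,75,95]).round(1))
        k=m&(W[...,2]>a)&(W[...,2]<b); p=W[k][:,:2].astype(np.float32)
        if len(p)<20: continue
        print(t,len(p),cv2.minAreaRect(p)); 
        w,v=np.linalg.eigh(np.cov(p.T)); print(p.mean(0),v[:,1],np.degrees(np.arctan2(v[1,1],v[0,1])))
E
python3 m.py
```

```text
[540.1 -96.5 201.2] 
wrist till [([522.6, -180.6, 0.0], [306.0, 127.0], 0.72)]
wrist mouth [([531.3, -155.6, 74.0], [304.0, 157.0], 0.75)]
wrist pocket_edge [([500.2, -262.5, 66.0], [295.0, 10.0], 0.75)]
wrist lip_edge [([560.5, -49.1, 74.0], [314.0, 278.0], 0.78)]
wrist batten [([516.6, -158.1, 6.0], [319.0, 146.0], 0.84)]
wrist end_lip []
wrist end_pocket [([515.8, -155.6, 17.0], [321.0, 149.0], 0.24), ([520.4, -182.5, 17.0], [307.0, 124.0], 0.19)]
till 0.85 46928 [ 4.3  5.2  6.3 48.6 73.8]
till 11227 ((537.3814697265625, -127.82119750976562), (299.4842529296875, 157.5574951171875), 74.30389404296875)
[557.2607   -66.670715] [0.17950341 0.98375735] 79.65916385035948
batten 0.73 9838 [26.  26.8 27.3 27.9 28.6]
batten 9812 ((519.3070678710938, -151.61715698242188), (249.1852569580078, 36.1071891784668), 71.10574340820312)
[ 515.1241  -163.75644] [0.32507476 0.94568832] 71.0298955386829
top till [([530.9, -183.1, 0.0], [406.0, 284.0], 0.83)]
top mouth [([535.9, -157.1, 74.0], [400.0, 279.0], 0.86), ([520.0, -144.9, 74.0], [394.0, 286.0], 0.48)]
top pocket_edge [([501.8, -254.9, 66.0], [443.0, 295.0], 0.58)]
top lip_edge []
top batten [([526.4, -156.8, 6.0], [396.0, 286.0], 0.6)]
top end_lip [([776.6, -32.1, 17.0], [343.0, 183.0], 0.34)]
top end_pocket []
till 0.57 6904 [ 3.6  7.7 71.5 74.2 76.8]
till 4038 ((519.5379028320312, -182.95556640625), (394.9523620605469, 156.75418090820312), 74.18707275390625)
[ 482.42776 -294.21027] [0.03410327 0.99941831] 88.04564751312269
batten 0.8 966 [15.1 26.  27.8 29.6 32.2]
batten 890 ((503.988037109375, -191.40890502929688), (150.8651123046875, 36.4781494140625), 71.16154479980469)
[ 499.65094 -198.72372] [0.27345533 0.9618847 ] 74.13001710866939
```

Request:
play_rows(motion=[65,-0.3,-0.4,-3,0,0,0,65,-0.3,-0.4,-6,0,0,0,65,-0.3,-0.4,-9,0,0,0,65,-0.3,-0.4,-11,0,0,0,65,-0.3,-0.4,-11,0,0,0])

```text
clock: 4.9
position: [534.3, -97.0, 90.4]
ee_rot: [-0.58, 0.815, 0.001, -0.002]
contact_force: [0.5, -0.0, 0.8]
gripper_width: 55.6
```

Run:
```python
from h import *
im,d=arm.get_image("wrist"); s=arm.read_state(); print({k:np.round(v,3).tolist() for k,v in s.items()})
cv2.imwrite("pics/w3.png",im[...,::-1])
```

```text
{'clock': 4.95, 'joints': [0.119, 0.345, -0.329, 0.0, -0.897, -0.452], 'joint_vel': [0.002, -0.024, 0.027, 0.009, 0.001, -0.001], 'joint_efforts': [-0.033, -33.195, 15.181, 3.354, -0.017, -0.0], 'position': [535.505, -96.966, 91.758], 'ee_rot': [-0.58, 0.814, 0.0, -0.001], 'contact_force': [0.661, 0.275, 0.743], 'wrist_torque': [0.002, -0.038, -0.01], 'gripper_width': 55.645}
```

View pics/w3.png

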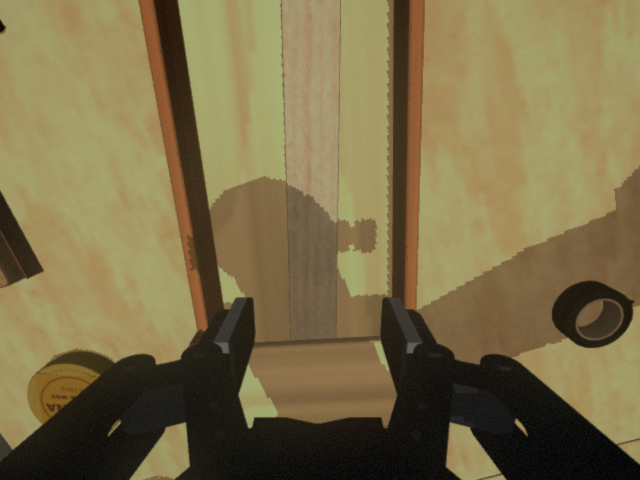

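Request:
play_rows(motion=[65,0,0,-3,0,0,0,65,0,0,-5.5,0,0,0,65,0,0,-7.5,0,0,0,65,0,0,-8.3,0,0,0,65,0,0,-8.4,0,0,0])

```text
clock: 5.58
position: [536.3, -96.8, 8.5]
ee_rot: [-0.58, 0.814, -0.0, 0.0]
contact_force: [-0.8, -1.0, -0.3]
gripper_width: 55.7
```

Request:
play_rows(motion=[30,0,0,0,0,0,0,30,0,0,0,0,0,0,20,0,0,0,0,0,0,20,0,0,0,0,0,0,20,0,0,0,0,0,0])

```text
clock: 6.2
position: [535.6, -96.8, 8.0]
ee_rot: [-0.58, 0.814, -0.0, 0.0]
contact_force: [0.4, -1.0, -0.3]
gripper_width: 17.4
```

Run:
```python
from h import *
im,d=arm.get_image("wrist"); s=arm.read_state(); print({k:np.round(v,3).tolist() for k,v in s.items()})
cv2.imwrite("pics/w4.png",im[...,::-1])
im,d=arm.get_image("scene");cv2.imwrite("pics/s4.png",cv2.resize(im[200:440,230:480,::-1],None,fx=2.4,fy=2.4))
```

```text
{'clock': 6.25, 'joints': [0.119, 0.456, -0.416, -0.0, -0.699, -0.452], 'joint_vel': [-0.0, 0.002, 0.001, 0.001, 0.001, -0.0], 'joint_efforts': [0.0, -36.964, 13.065, 2.903, -0.0, -0.0], 'position': [535.548, -96.802, 7.932], 'ee_rot': [-0.58, 0.814, 0.0, 0.0], 'contact_force': [-0.025, -0.785, 0.198], 'wrist_torque': [0.027, 0.068, 0.012], 'gripper_width': 17.09}
```

View pics/w4.png

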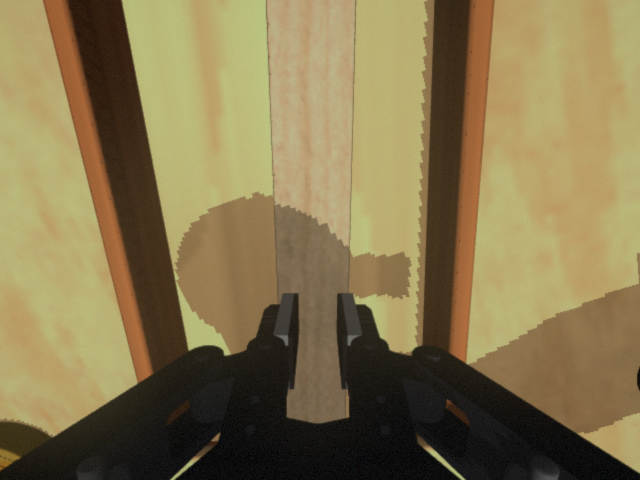

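View pics/s4.png

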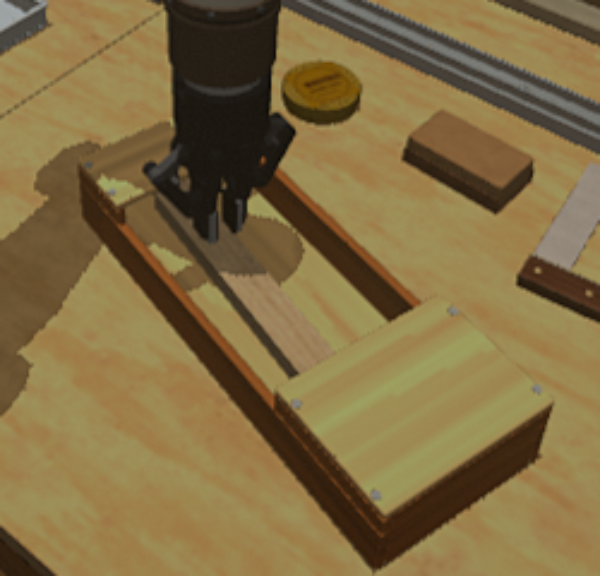

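Run:
```python
from h import *
c=arm.camera_info("wrist"); im,d=arm.get_image("wrist"); s=arm.read_state(); W=cloud(c,d)
p=s["position"]; print(p, proj(c,p), proj(c,p+[0,0,18.7]), (c["R"]@p+c["t"]))
for r,u in [(295,292),(295,347),(300,345),(340,290),(380,290),(310,318),(250,310),(300,200),(360,315),(400,320)]:
    print(r,u,d[r,u],W[r,u].round(1))
```

```text
[535.5439505  -96.79755784   7.90396208] [317.74579677 279.79052468] [317.82363578 294.30324768] [  0.22046821  19.47632493 195.95553236]
295 292 150.15775 [ 542.1 -111.5   52.2]
295 347 149.38028 [ 520.  -104.2   52.9]
300 345 145.4078 [ 521.2 -104.4   57.2]
340 290 119.70495 [ 541.2 -109.7   84.5]
380 290 0.0 [ 510.9 -169.4  189.3]
310 318 179.28111 [538.1 -89.1  27.9]
250 310 169.56287 [ 531.3 -120.7   28.1]
300 200 201.02315 [ 603.1 -106.4    6.5]
360 315 188.6935 [549.4 -61.3  27.3]
400 320 196.19511 [555.2 -36.1  27.4]
```

Run:
```python
from h import *
c=arm.camera_info("scene"); im,d=arm.get_image("scene"); s=arm.read_state(); W=cloud(c,d)
p=s["position"]; print(p, proj(c,p), proj(c,p+[0,0,18.7]))
np.set_printoptions(suppress=True)
x0,y0=290,240
cv2.imwrite("pics/s5.png",cv2.resize(im[y0:y0+80,x0:x0+80,::-1],None,fx=7,fy=7,interpolation=cv2.INTER_NEAREST))
for r in range(285,306,3):
    for u in (316,318,320,327,329,331): print(r,u,W[r,u].round(0),end=' ')
    print()
for a in range(0,60,10): print(a, proj(c,p+[0,0,a]))
```

```text
[535.52498801 -96.79122179   7.87950118] [321.59891157 310.15729389] [321.70273412 303.9764447 ]
285 316 [ 513. -100.  100.] 285 318 [ 517. -102.   99.] 285 320 [592. -45.   5.] 285 327 [ 540. -106.   84.] 285 329 [ 542. -109.   85.] 285 331 [ 551. -108.   77.] 
288 316 [ 513. -101.   93.] 288 318 [ 516. -103.   92.] 288 320 [587. -50.   3.] 288 327 [ 540. -106.   76.] 288 329 [ 543. -109.   75.] 288 331 [ 552. -107.   67.] 
291 316 [517. -97.  79.] 291 318 [ 518. -101.   81.] 291 320 [ 522. -103.   79.] 291 327 [ 539. -107.   69.] 291 329 [ 543. -109.   67.] 291 331 [ 551. -108.   60.] 
294 316 [517. -97.  70.] 294 318 [ 519. -100.   71.] 294 320 [ 523. -102.   69.] 294 327 [ 540. -106.   58.] 294 329 [ 541. -111.   61.] 294 331 [584. -83.   9.] 
297 316 [519. -95.  59.] 297 318 [ 519. -100.   62.] 297 320 [ 523. -102.   61.] 297 327 [ 540. -107.   50.] 297 329 [574. -85.   9.] 297 331 [578. -88.   8.] 
300 316 [519. -95.  50.] 300 318 [ 517. -102.   57.] 300 320 [ 522. -103.   54.] 300 327 [ 549. -100.   30.] 300 329 [ 552. -103.   29.] 300 331 [572. -93.   7.] 
303 316 [529. -87.  28.] 303 318 [532. -90.  28.] 303 320 [535. -93.  27.] 303 327 [ 542. -105.   30.] 303 329 [ 545. -108.   30.] 303 331 [ 549. -110.   28.] 
0 [321.59891157 310.15729389]
10 [321.6541213  306.87050304]
20 [321.71004508 303.5412027 ]
30 [321.76669685 300.16856279]
40 [321.82409093 296.7517315 ]
50 [321.882242   293.28983456]
```

View pics/s5.png

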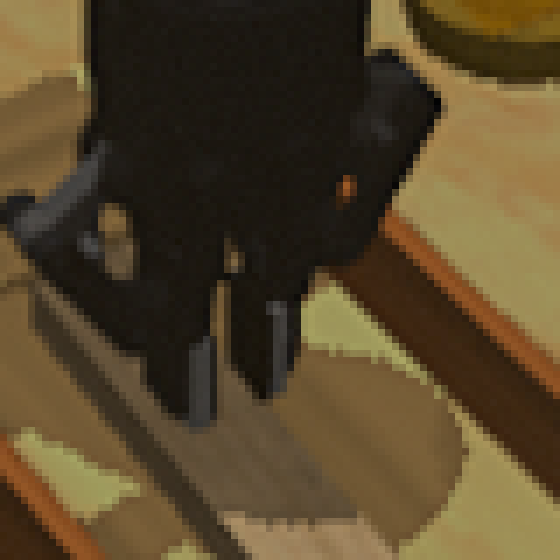

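Request:
play_rows(motion=[65,0,0,0,0,0,0,65,0,0,0,0,0,0,65,0,0,-1,0,0,0,65,0,0,-2,0,0,0,65,0,0,-3,0,0,0])

```text
clock: 7.02
position: [535.1, -96.8, -23.2]
ee_rot: [-0.58, 0.814, 0.0, -0.0]
contact_force: [-0.1, 0.3, 0.7]
gripper_width: 55.6
```

```bash
cat > look.py <<'E'
from h import *
import sys
n=sys.argv[1]
c=arm.camera_info("wrist"); im,d=arm.get_image("wrist"); s=arm.read_state(); W=cloud(c,d)
print({k:np.round(s[k],3).tolist() for k in ("clock","position","ee_rot","contact_force","gripper_width","joints")})
cv2.imwrite(f"pics/w{n}.png",im[...,::-1]); np.savez("/tmp/w.npz",W=W,d=d)
c=arm.camera_info("scene"); im,d=arm.get_image("scene"); W=cloud(c,d);np.savez("/tmp/s.npz",W=W,d=d)
cv2.imwrite(f"pics/s{n}.png",cv2.resize(im[200:440,230:480,::-1],None,fx=2.4,fy=2.4))
E
python3 look.py 6
```

```text
{'clock': 7.075, 'position': [534.108, -96.86, -24.43], 'ee_rot': [-0.58, 0.815, 0.001, -0.001], 'contact_force': [-0.316, 0.009, -1.302], 'gripper_width': 55.298, 'joints': [0.119, 0.505, -0.441, -0.001, -0.628, -0.452]}
```

View pics/w6.png

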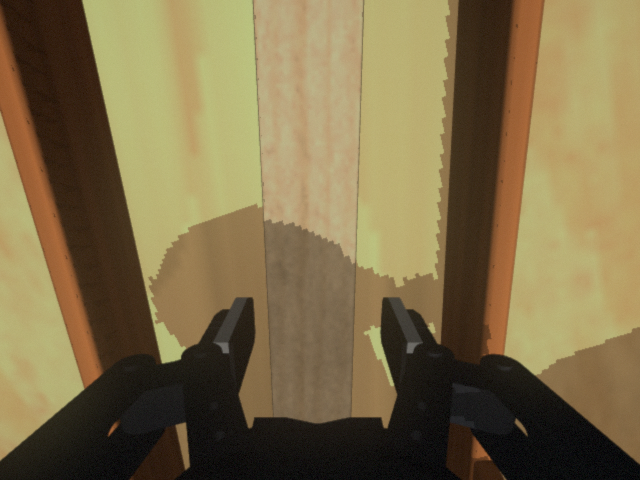

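View pics/s6.png

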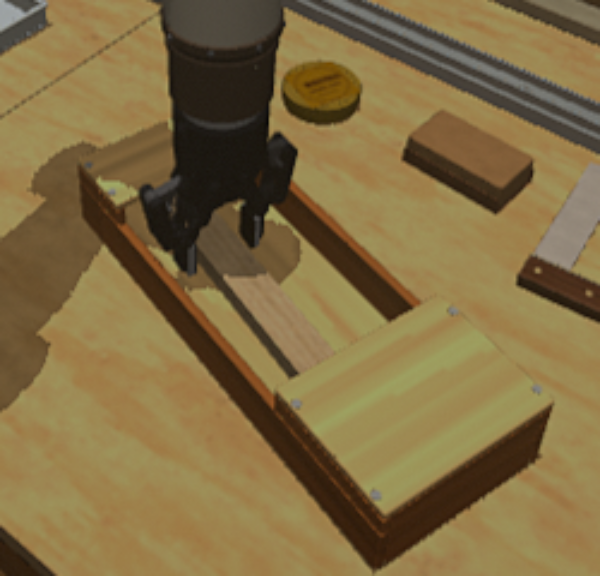

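Run:
```python
from h import *
z=np.load("/tmp/w.npz"); W=z["W"];d=z["d"]
for r in (299,302,306,312,320):
    for u in (236,242,248,251,386,390,394,400): print(W[r,u].round(0),end='')
    print()
W=np.load("/tmp/s.npz")["W"]
for r in range(290,318,3):
    for u in (306,308,310,334,336,338): print(r,u,W[r,u].round(0),end=' ')
    print()
```

```text
[ 563. -119.   25.][ 561. -118.   25.][ 558. -118.   26.][ 558. -117.   24.][505. -99.  26.][503. -99.  26.][502. -98.  25.][499. -97.  25.]
[ 563. -119.   28.][ 560. -119.   29.][ 558. -117.   27.][ 558. -116.   25.][505. -99.  28.][504. -99.  30.][502. -98.  29.][500. -98.  29.]
[ 562. -119.   32.][ 560. -118.   32.][ 558. -117.   31.][ 559. -114.   25.][506. -98.  29.][504. -99.  32.][503. -98.  32.][501. -97.  31.]
[ 561. -118.   37.][ 559. -117.   36.][ 559. -114.   31.][ 560. -112.   26.][507. -96.  30.][505. -99.  37.][504. -99.  37.][502. -98.  36.]
[ 560. -118.   43.][ 558. -117.   42.][ 560. -112.   33.][ 561. -108.   26.][508. -93.  31.][506. -96.  37.][505. -99.  43.][503. -99.  43.]
290 306 [502. -84.  84.] 290 308 [501. -90.  90.] 290 310 [503. -94.  90.] 290 334 [ 559. -109.   57.] 290 336 [ 561. -113.   58.] 290 338 [ 562. -117.   60.] 
293 306 [508. -78.  68.] 293 308 [499. -92.  84.] 293 310 [498. -98.  89.] 293 334 [ 557. -111.   51.] 293 336 [ 559. -115.   52.] 293 338 [ 566. -115.   47.] 
296 306 [500. -86.  71.] 296 308 [497. -94.  79.] 296 310 [499. -97.  79.] 
[... 503 characters left out ...]
 6.] 305 336 [ 568. -109.    5.] 305 338 [ 569. -113.    7.] 
308 306 [496. -89.  42.] 308 308 [500. -91.  40.] 308 310 [500. -96.  44.] 308 334 [ 544. -123.   26.] 308 336 [ 545. -127.   28.] 308 338 [ 565. -117.    4.] 
311 306 [496. -89.  33.] 311 308 [498. -92.  34.] 311 310 [501. -95.  33.] 311 334 [ 536. -128.   27.] 311 336 [ 538. -132.   28.] 311 338 [ 541. -135.   28.] 
314 306 [507. -78.   7.] 314 308 [500. -91.  22.] 314 310 [499. -96.  26.] 314 334 [ 528. -135.   30.] 314 336 [ 532. -137.   28.] 314 338 [ 535. -139.   27.] 
317 306 [500. -84.   8.] 317 308 [503. -88.   8.] 317 310 [506. -90.   7.] 317 334 [ 523. -139.   29.] 317 336 [ 525. -143.   30.] 317 338 [ 528. -145.   29.]
```

Request:
play_rows(motion=[65,0,0,-0.6,0,0,0,65,0,0,-1.2,0,0,0,65,0,0,-1.2,0,0,0,65,0,0,-1.2,0,0,0])

```text
clock: 7.62
position: [535.7, -96.8, -33.9]
ee_rot: [-0.58, 0.814, -0.0, 0.0]
contact_force: [0.7, 0.5, 0.9]
gripper_width: 55.6
```

Request:
play_rows(motion=[45,0,0,0,0,0,0,30,0,0,0,0,0,0,20,0,0,0,0,0,0,10,0,0,0,0,0,0,10,0,0,0,0,0,0])

```text
clock: 8.25
position: [536.3, -96.8, -33.4]
ee_rot: [-0.58, 0.814, -0.0, 0.001]
contact_force: [1.0, 1.1, 5.7]
gripper_width: 35.0
```

```bash
python3 look.py 7
```

```text
{'clock': 8.3, 'position': [536.305, -96.732, -33.383], 'ee_rot': [-0.58, 0.814, -0.0, 0.001], 'contact_force': [0.3, -0.229, 5.07], 'gripper_width': 34.724, 'joints': [0.119, 0.52, -0.446, 0.0, -0.603, -0.452]}
```

View pics/w7.png

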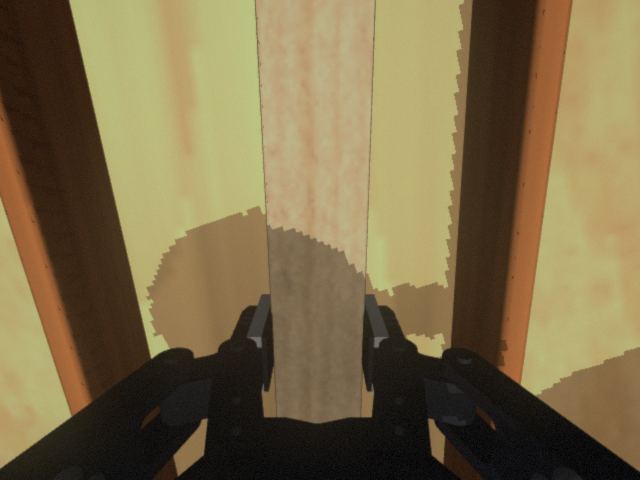

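Request:
play_rows(motion=[10,0,0,0.4,0,0,0,10,-0.3,-1.1,0.5,0,0,1.1,10,-0.6,-2.2,0.5,0,0,2.2,10,-0.9,-3.2,0.5,0,0,3.2,10,-1.2,-4.3,0.5,0,0,3.2])

```text
clock: 8.98
position: [522.9, -140.3, -29.4]
ee_rot: [-0.603, 0.798, 0.0, -0.0]
contact_force: [0.5, 0.3, -1.3]
gripper_width: 34.9
```

```bash
python3 look.py 8; python3 m.py | grep -E "top|end|batten"
python3 - <<'E'
import cv2
im=cv2.imread("pics/top2.png")[210:360,290:530]
cv2.imwrite("pics/crop8.png",cv2.resize(im,None,fx=3.3,fy=3.3,interpolation=cv2.INTER_CUBIC))
E
```

```text
{'clock': 9.025, 'position': [522.467, -141.257, -29.386], 'ee_rot': [-0.602, 0.798, 0.0, -0.001], 'contact_force': [-0.29, -2.085, -0.619], 'gripper_width': 34.879, 'joints': [0.036, 0.51, -0.451, -0.0, -0.611, -0.314]}
wrist batten [([505.4, -200.7, 6.0], [319.0, 172.0], 0.81), ([554.1, -105.3, 6.0], [277.0, 388.0], 0.66)]
wrist end_lip []
wrist end_pocket []
batten 0.74 42979 [30.2 30.9 31.3 31.7 32.3]
batten 42776 ((513.3259887695312, -177.40206909179688), (155.263916015625, 37.55650329589844), 74.33665466308594)
top till []
top mouth []
top pocket_edge [([503.8, -250.5, 66.0], [441.0, 294.0], 0.95)]
top lip_edge [([566.4, -44.8, 74.0], [349.0, 266.0], 0.76), ([489.6, 329.2, 74.0], [184.0, 300.0], 0.61)]
top batten [([512.0, -202.5, 6.0], [415.0, 292.0], 0.64)]
top end_lip []
top end_pocket []
batten 0.71 364 [27.3 30.2 32.1 33.7 36.1]
batten 355 ((495.8174133300781, -232.61724853515625), (63.90620040893555, 35.75889205932617), 74.05963897705078)
```

View pics/crop8.png

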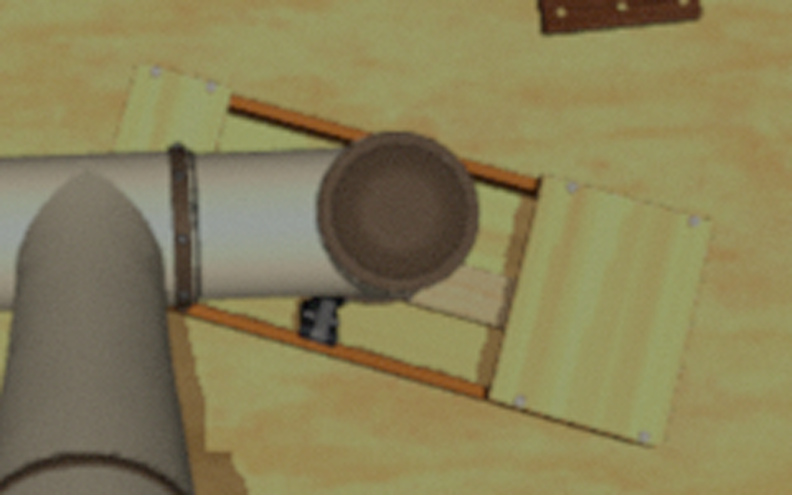

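View pics/s8.png

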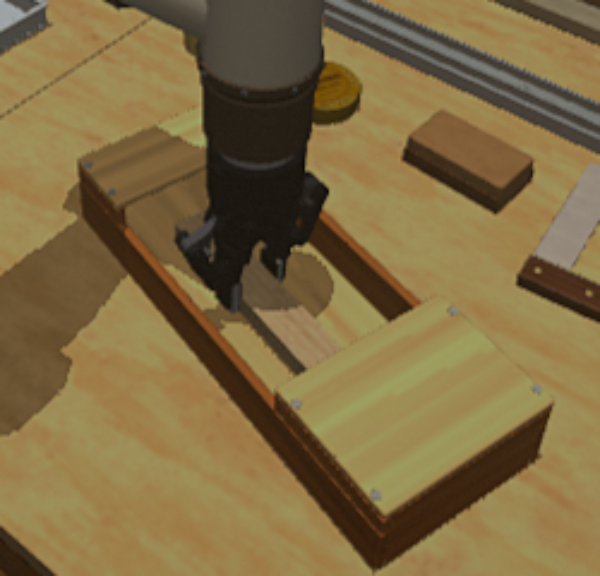

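View pics/w8.png

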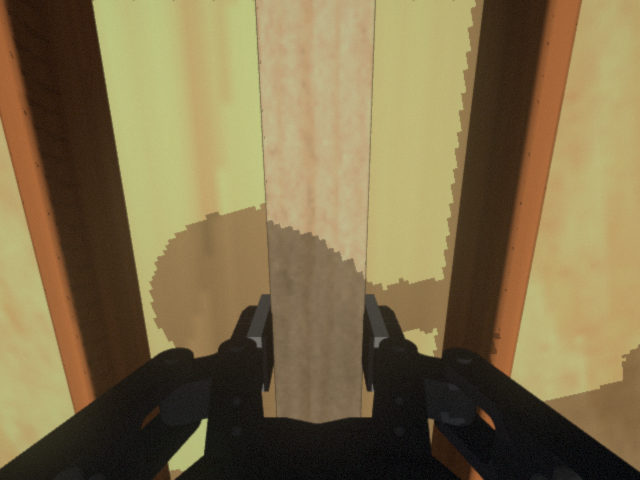

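Run:
```python
from h import *
c=arm.camera_info("scene"); im,d=arm.get_image("scene"); W=cloud(c,d)
x0,y0=270,250
cv2.imwrite("pics/s9.png",cv2.resize(im[y0:y0+80,x0:x0+100,::-1],None,fx=7,fy=7,interpolation=cv2.INTER_CUBIC))
T0=np.array([523.8,-179.7]); ty=np.array([.2706,.9627]); tx=np.array([.9627,-.2706])
for y in (80,90,100,110,120,130,135):
    for x in (-27,9):
        print(y,x,proj(c,np.r_[T0+ty*y+tx*x,31.5]).round(0), end=' ')
    print()
for r in range(285,306,2):
    print(r,[ (u,int(W[r,u]@np.r_[tx,0]-T0@tx),int(W[r,u]@np.r_[ty,0]-T0@ty),int(W[r,u,2])) for u in range(294,318,3)])
```

```text
80 -27 [316. 306.] 80 9 [331. 299.] 
90 -27 [313. 303.] 90 9 [328. 296.] 
100 -27 [311. 300.] 100 9 [325. 293.] 
110 -27 [308. 297.] 110 9 [322. 291.] 
120 -27 [305. 295.] 120 9 [320. 288.] 
130 -27 [303. 292.] 130 9 [317. 285.] 
135 -27 [301. 290.] 135 9 [316. 284.] 
285 [(294, -19, 177, 7), (297, -13, 174, 6), (300, -8, 170, 7), (303, -4, 165, 9), (306, 3, 165, 4), (309, 7, 159, 7), (312, 11, 153, 10), (315, 19, 152, 6)]
287 [(294, -21, 174, 5), (297, -16, 169, 6), (300, -12, 164, 8), (303, -5, 163, 5), (306, 0, 158, 6), (309, 4, 155, 6), (312, 9, 150, 7), (315, 1, 126, 32)]
289 [(294, -26, 167, 7), (297, -19, 165, 5), (300, -14, 161, 6), (303, -9, 156, 7), (306, -4, 152, 7), (309, 0, 147, 9), (312, -7, 124, 32), (315, -53, 45, 125)]
291 [(294, -29, 162, 6), (297, -24, 158, 8), (300, -19, 154, 8), (303, -13, 150, 8), (306, -20, 126, 32), (309, -16, 121, 34), (312, -9, 121, 31), (315, -53, 45, 119)]
293 [(294, -32, 157, 6), (297, -27, 153, 7), (300, -21, 151, 6), (303, -29, 124, 33), (306, -24, 121, 32), (309, -19, 117, 33), (312, -12, 117, 30), (315, -54, 43, 117)]
295 [(294, -35, 
[... 301 characters left out ...]
, (315, -59, 36, 116)]
299 [(294, -41, 142, 7), (297, -35, 139, 5), (300, -30, 135, 6), (303, -76, 50, 108), (306, -73, 44, 112), (309, -69, 40, 113), (312, -65, 36, 113), (315, -59, 35, 111)]
301 [(294, -44, 137, 6), (297, -40, 132, 8), (300, -33, 131, 5), (303, -79, 46, 108), (306, -76, 40, 111), (309, -72, 36, 112), (312, -66, 36, 109), (315, -60, 35, 106)]
303 [(294, -49, 129, 10), (297, -43, 127, 8), (300, -37, 125, 6), (303, -31, 123, 5), (306, -78, 37, 110), (309, -75, 31, 113), (312, -70, 29, 113), (315, -61, 33, 104)]
305 [(294, -51, 126, 8), (297, -44, 125, 5), (300, -39, 121, 6), (303, -34, 117, 6), (306, -75, 41, 99), (309, -76, 30, 110), (312, -72, 26, 111), (315, -64, 28, 104)]
```

View pics/s9.png

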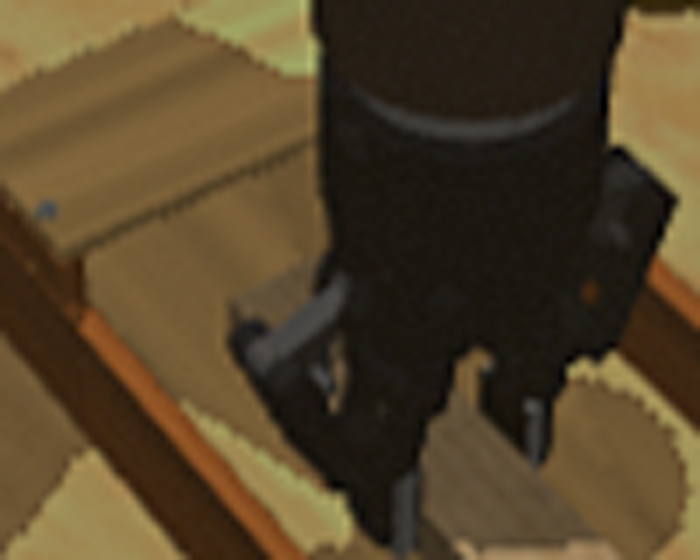

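Request:
play_rows(motion=[10,-0.14,-0.48,0,0,0,0,10,-0.07,-0.23,1.84,4.81,-1.35,0,10,-0.04,-0.14,3.89,10.1,-2.84,0,10,-0.07,-0.23,5.93,15.4,-4.33,0,10,-0.07,-0.23,5.93,15.4,-4.33,0])

```text
clock: 10.75
position: [524.1, -144.4, 31.8]
ee_rot: [-0.596, 0.791, 0.082, 0.112]
contact_force: [1.4, 0.5, -1.0]
gripper_width: 34.6
```

```bash
python3 look.py 10; cp pics/w10.png pics/w10b.png
python3 - <<'E'
from h import *
s=arm.read_state(); print(s["position"].round(1),s["contact_force"].round(1),s["ee_rot"].round(3))
from scipy.spatial.transform import Rotation as R
print(R.from_quat(s["ee_rot"]).as_matrix().round(3))
E
```

```text
{'clock': 10.8, 'position': [522.957, -143.364, 30.561], 'ee_rot': [-0.596, 0.791, 0.083, 0.111], 'contact_force': [-1.194, -0.128, -1.192], 'gripper_width': 35.019, 'joints': [-0.162, 0.445, -0.257, -0.366, -0.869, 0.12]}
[ 522.2 -142.5   29.8] [ 0.3  0.7 -1.1] [-0.596  0.791  0.084  0.11 ]
[[-0.264 -0.962  0.074]
 [-0.924  0.274  0.265]
 [-0.275  0.002 -0.962]]
```

View pics/s10.png

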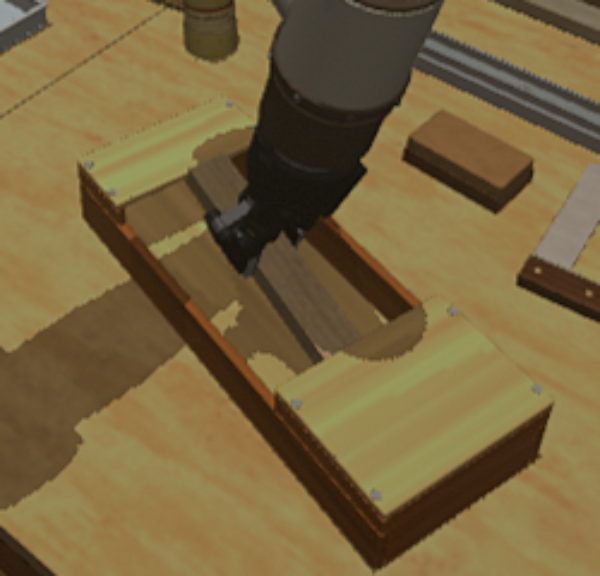

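View pics/w10.png

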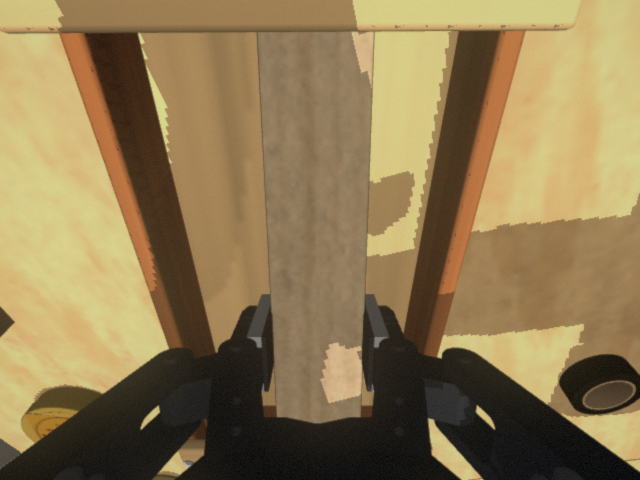

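```bash
cat > fit.py <<'E'
from h import *
T0=np.array([523.8,-179.7]); ty=np.array([.2706,.9627]); tx=np.array([.9627,-.2706])
c=arm.camera_info("wrist"); im,d=arm.get_image("wrist"); W=cloud(c,d)
b=W[40:260,275:360].reshape(-1,3); b=b[(d[40:260,275:360]>0).ravel()]
y=(b[:,:2]-T0)@ty; k=np.polyfit(y,b[:,2],1); print("top: slope deg",np.degrees(np.arctan(k[0])),"z at -85",np.polyval(k,-85),"z at 0",k[1],"resid",np.std(b[:,2]-np.polyval(k,y)), y.min(),y.max())
c=arm.camera_info("scene"); im,d=arm.get_image("scene"); W=cloud(c,d)
r=arm.outline_of("batten","scene")
if r:
    m=r[0]["mask"]&(d>0); p=W[m]; y=(p[:,:2]-T0)@ty; x=(p[:,:2]-T0)@tx
    print(m.sum(),"y",np.percentile(y,[1,50,99]).round(0),"x",np.percentile(x,[2,98]).round(0))
    q=(y>np.percentile(y,97)); print("end z",p[q][:,2].round(0)[:12],y[q].round(0)[:12])
E
python3 fit.py
```

```text
top: slope deg 15.970141614673297 z at -85 58.73987067875258 z at 0 83.06529768954401 resid 0.6677841840312998 -81.71632698802787 -13.139135649989765
1592 y [-74. -11. 157.] x [-32.   6.]
end z [113. 112. 114. 109. 112. 112. 111. 114. 113. 112.  11. 113.] [105. 105. 103. 103. 105. 105. 104. 105. 105. 104. 182. 105.]
```

Request:
play_rows(motion=[10,0.65,2.3,0.7,0,0,0,10,1.3,4.6,1.4,0,0,0,10,2.0,7.0,2.1,0,0,0,10,2.6,9.3,2.75,0,0,0,10,3.25,11.6,3.5,0,0,0])

```text
clock: 11.62
position: [554.7, -24.5, 64.5]
ee_rot: [-0.597, 0.79, 0.085, 0.11]
contact_force: [0.1, 0.7, -1.2]
gripper_width: 34.8
```

```bash
python3 look.py 11
```

```text
{'clock': 11.675, 'position': [556.196, -22.313, 65.758], 'ee_rot': [-0.598, 0.789, 0.084, 0.111], 'contact_force': [-0.095, 1.855, -0.61], 'gripper_width': 34.949, 'joints': [0.073, 0.388, -0.246, -0.347, -0.87, -0.13]}
```

View pics/s11.png

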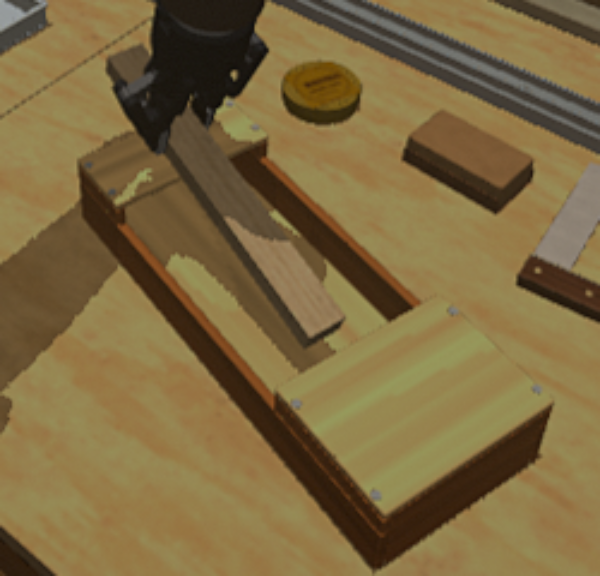

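View pics/w11.png

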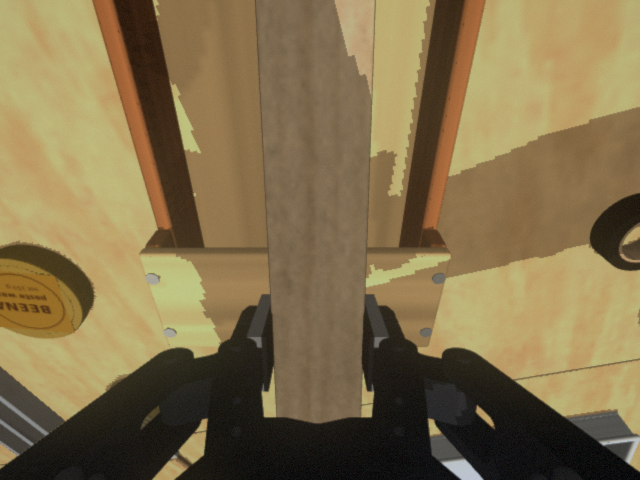

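Request:
play_rows(motion=[10,0,0,4,0,0,0,10,0,0,8,0,0,0,10,0,0,12,-2,0.6,0,10,0,0,14,-9,2.5,0,10,0,0,15,-15.4,4.3,0])

```text
clock: 12.35
position: [555.5, -26.4, 216.6]
ee_rot: [-0.603, 0.798, -0.002, -0.0]
contact_force: [-0.6, 0.0, -1.6]
gripper_width: 34.7
```

Run:
```python
from h import *
from scipy.spatial.transform import Rotation as R
im,d=arm.get_image("top"); c=arm.camera_info("top"); W=cloud(c,d); cv2.imwrite("pics/t12.png",im[...,::-1])
s=arm.read_state(); print(s["position"].round(1),s["contact_force"].round(1)); print(R.from_quat(s["ee_rot"]).as_matrix().round(3))
r=arm.outline_of("glue_tray","top")
m=r[0]["mask"]; print(r[0]["confidence"],r[0]["extent"])
m=(m*255).astype(np.uint8); m=cv2.morphologyEx(m,cv2.MORPH_OPEN,np.ones((7,7)))
cn=max(cv2.findContours(m,0,2)[0],key=cv2.contourArea)
q=cv2.boxPoints(cv2.minAreaRect(cn)); print(q)
h=cv2.convexHull(cn)[:,0]
P=np.array([ray(c,u,31)[:2] for u in h]).astype(np.float32); rr=cv2.minAreaRect(P); print(rr)
for t in ("glue_tray",): print([(ray(c,q["uv"],0).round(1),q["confidence"]) for q in arm.place_of(t,"top")])
```

```text
[556.5 -24.7 216.7] [ 1.5  0.7 -0.7]
[[-0.27  -0.963  0.002]
 [-0.963  0.27  -0.007]
 [ 0.006 -0.004 -1.   ]]
0.59 [147.9, 214.9, 69.0, 170.5]
[[145.56186 380.40604]
 [156.18915 211.55038]
 [216.17532 215.32571]
 [205.54803 384.18137]]
((500.03485107421875, 347.85833740234375), (142.97975158691406, 389.3120422363281), 88.96967315673828)
[(array([499.2, 350.9,   0. ]), 0.68), (array([ 532.6, -184.5,    0. ]), 0.34)]
```

View pics/t12.png

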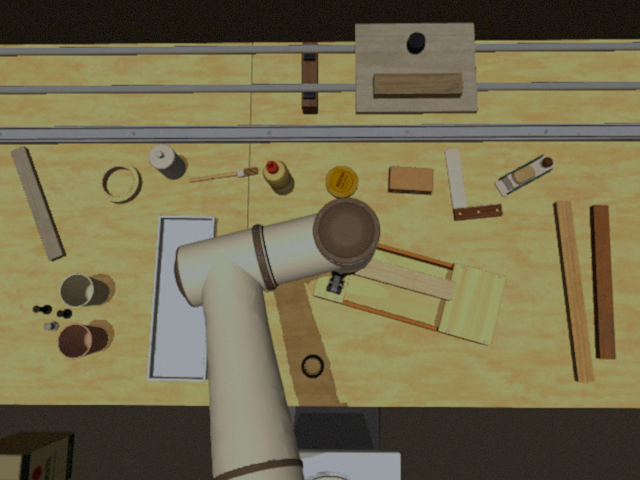

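Request:
play_rows(motion=[10,-1,3.1,0,0,0,8.7,10,-2,6.2,0,0,0,17.4,10,-3,9.4,0,0,0,26.1,10,-3.9,12.5,0,0,0,34.8,10,-4.8,15.6,0,0,0,43.6])

```text
clock: 13.12
position: [506.3, 129.9, 214.0]
ee_rot: [0.857, -0.515, -0.001, 0.0]
contact_force: [1.2, 0.1, -1.0]
gripper_width: 34.5
```

Request:
play_rows(motion=[10,-1,3.1,0,0,0,8.7,10,-2,6.2,0,0,0,17.4,10,-3,9.4,0,0,0,26.1,10,-3.9,12.5,0,0,0,34.8,10,-4.8,15.6,0,0,0,43.6])

```text
clock: 13.75
position: [458.5, 285.7, 213.9]
ee_rot: [0.987, -0.16, -0.001, 0.0]
contact_force: [-0.6, 0.1, -0.4]
gripper_width: 35.0
```

Request:
play_rows(motion=[10,-1,3.1,0,0,0,8.7,10,-2,6.3,0,0,0,17.5,10,-2,6.3,0,0,0,17.5,10,-2,6.3,0,0,0,17.5])

```text
clock: 14.25
position: [439.1, 347.8, 214.2]
ee_rot: [1.0, -0.011, -0.001, 0.0]
contact_force: [-0.3, -0.7, -1.5]
gripper_width: 35.0
```

```bash
cat > fin.py <<'E'
from h import *
import sys
from scipy.spatial.transform import Rotation as R
n=sys.argv[1]
s=arm.read_state(); print(s["clock"],s["position"].round(1),s["contact_force"].round(1),s["gripper_width"],s["joints"].round(2)); M=R.from_quat(s["ee_rot"]).as_matrix();print(M.round(3))
np.set_printoptions(suppress=True)
for cam in ("wrist","scene","top"):
    c=arm.camera_info(cam); im,d=arm.get_image(cam); W=cloud(c,d); cv2.imwrite(f"pics/{cam}{n}.png",im[...,::-1])
    for t,z in (("batten",(0,400)),("glue_tray",(24,38))):
        r=arm.outline_of(t,cam)
        if not r: print(cam,t,"none"); continue
        m=cv2.erode(r[0]["mask"].astype(np.uint8),np.ones((3,3)) if t=="batten" else np.ones((1,1)))>0
        m&=(d>0)&(W[...,2]>z[0])&(W[...,2]<z[1]); p=W[m]
        if len(p)<20: continue
        if t=="batten":
            zz=p[:,2]; p=p[abs(zz-np.median(zz))<6]
        rr=cv2.minAreaRect(p[:,:2].astype(np.float32))
        print(cam,t,round(r[0]["confidence"],2),len(p),np.round(rr[0],1),np.round(rr[1],1),round(rr[2],2),"z",np.percentile(p[:,2],[5,50,95]).round(1))
        if t=="batten":
            A=np.c_[p,np.ones(len(p))]; A[:,2]=1; k=np.linalg.lstsq(A[:,:3],p[:,2],rcond=None)[0]; print("  slope deg x,y",np.degrees(k[:2]).round(2),"x range",np.percentile(p[:,0],[0.5,99.5]).round(0))
E
python3 fin.py 13
```

```text
14.25 [439.1 347.8 214.2] [-0.3 -0.7 -1.5] 35.04750878181084 [ 0.96  0.26 -0.12 -0.   -1.2   0.59]
[[ 1.    -0.022 -0.002]
 [-0.022 -1.    -0.001]
 [-0.002  0.001 -1.   ]]
wrist batten 0.85 41862 [476.2 346. ] [ 36.  155.1] 89.47 z [273.7 274.8 275.8]
  slope deg x,y [-0.26 -0.11] x range [402. 553.]
wrist glue_tray 0.9 3864 [483.4 347.4] [136.2 294.8] 89.08 z [25.9 29.6 31.2]
scene batten 0.69 1129 [495.9 344.4] [ 36.8 296.6] 89.48 z [270.1 276.2 277.9]
  slope deg x,y [0.08 6.34] x range [348. 642.]
scene glue_tray 0.7 1103 [498.6 348.6] [141.  387.5] 89.35 z [24.7 29.5 32.7]
top batten 0.6 2610 [499.8 347.5] [ 37.  294.5] 89.33 z [273.4 276.6 279.5]
  slope deg x,y [-0.03  1.28] x range [353. 646.]
top glue_tray 0.9 741 [500.1 347. ] [133.8 385.7] 88.47 z [25.5 30.1 34.2]
```

View pics/scene13.png

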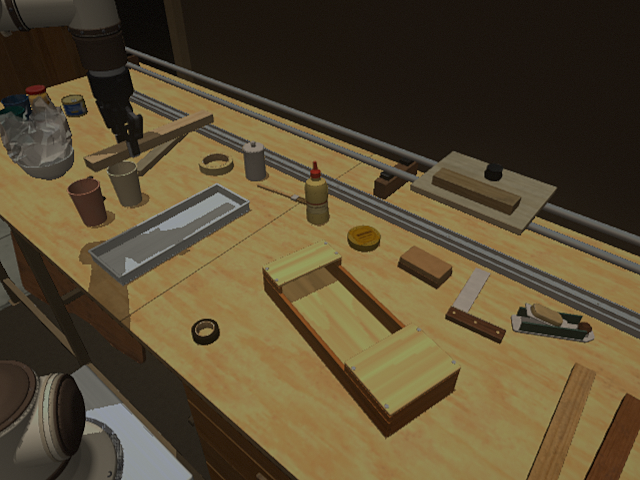

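View pics/wrist13.png

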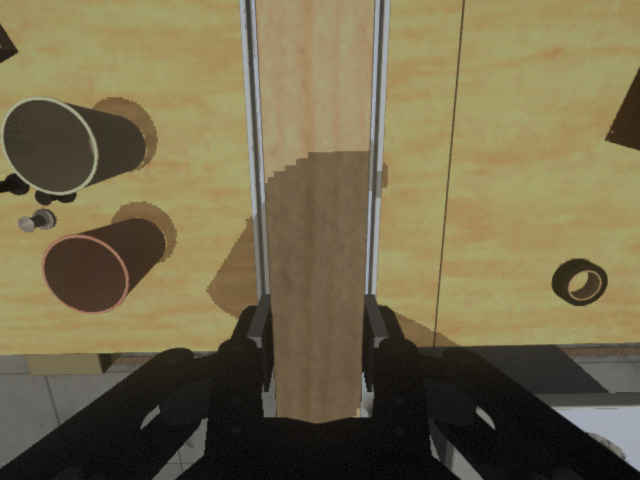

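Request:
play_rows(motion=[10,0,0.2,-4,0,0,0,10,0,0.2,-8,0,0,0,10,0,0.2,-12,0,0,0,10,0,0.2,-15,0,0,0,10,0,0.2,-16.3,0,0,0])

```text
clock: 15.32
position: [438.7, 350.1, 50.5]
ee_rot: [1.0, -0.01, -0.001, 0.001]
contact_force: [-0.4, -0.5, -1.0]
gripper_width: 34.7
```

Request:
play_rows(motion=[10,0,0,0,0,0,0,10,0,0,0,0,0,0,10,0,0,0,0,0,0,10,0,0,0,0,0,0])

```text
clock: 15.82
position: [439.6, 351.3, 53.1]
ee_rot: [1.0, -0.01, 0.0, -0.001]
contact_force: [-0.3, 0.3, -1.0]
gripper_width: 34.9
```

```bash
python3 fin.py 14
python3 - <<'E'
from h import *
c=arm.camera_info("top")
for t in ("glue_bottle","sanding_block","wax_tin"):
    print(t,[ray(c,q["uv"],0).round(1) for q in arm.place_of(t,"top")[:1]])
E
```

```text
15.825 [439.6 351.3  53.1] [-0.3  0.3 -1. ] 34.89051095328975 [ 0.96  0.42 -0.33 -0.   -0.82  0.59]
[[ 1.    -0.02   0.001]
 [-0.02  -1.     0.002]
 [ 0.001 -0.002 -1.   ]]
wrist batten 0.73 41797 [476.5 349.7] [ 35.5 155. ] 89.23 z [112.8 113.8 114.8]
  slope deg x,y [-0.08  0.05] x range [403. 553.]
wrist glue_tray 0.92 8479 [478.6 347.7] [136.3 204.8] 89.0 z [25.2 29.6 31.1]
scene batten 0.92 1030 [495.  348.3] [ 38.3 293.9] 89.02 z [108.4 113.8 116. ]
  slope deg x,y [0.08 4.39] x range [349. 639.]
scene glue_tray 0.94 962 [497.6 348.2] [138.8 384.8] 89.58 z [24.7 29.2 32.5]
top batten 0.96 1759 [499.7 349.4] [ 36.  295.4] 89.42 z [109.7 113.6 117. ]
  slope deg x,y [-0.05  0.82] x range [354. 645.]
top glue_tray 0.82 1105 [499.9 349.6] [137.4 385.6] 89.18 z [25.9 30.2 34.2]
glue_bottle [array([781.3, 118.3,   0. ])]
sanding_block [array([ 781.7, -192.3,    0. ])]
wax_tin [array([774.9, -27.5,   0. ])]
```

View pics/scene14.png

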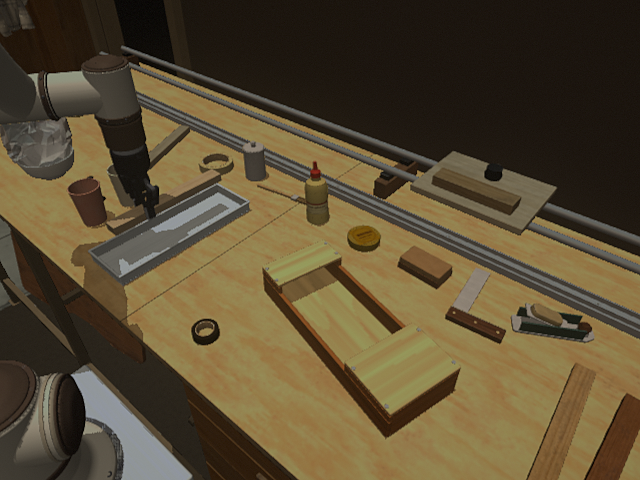

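View pics/top14.png

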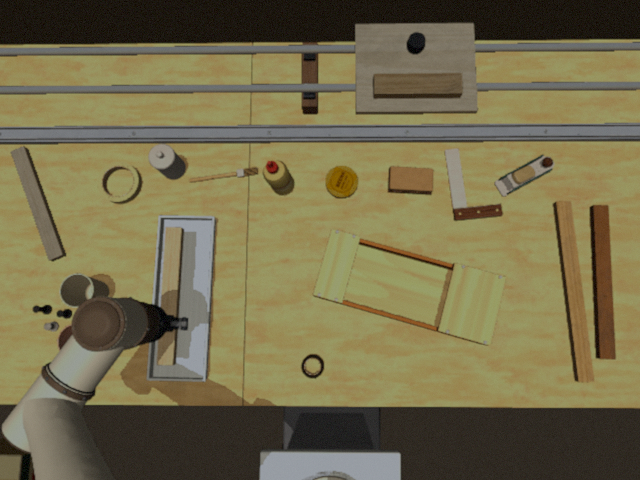

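```bash
python3 -c "
from bench import arm
print(arm.job_done())"
```

```text
the job is handed in; nothing more can be done
None
```

The batten is out of the till and held in the gripper over the glue tray, and I handed the job in at about 16 s of the 45 s.

**What I did:** I gripped the batten about 60 mm from its middle, on the lip side. I lifted it a few millimetres and moved it back about 50 mm into the deep pocket. I then tilted it 16° so the lip end cleared the board, and drew it out along its own slant. Last, I levelled it, turned it in line with the tray and lowered it.

**Last checks:**
- **Position:** the batten's centre is within about 3 mm of the tray's centre in the top and scene cameras. The angles agree to within about 0.6°, and the whole length is over the tray.
- **Height and level:** the underside is about 92 mm above the bench. The wrist camera gives a tilt of about 0.1°.
- **Contact:** the force reading was about 1 N and the opening steady at 35 mm. At the readings taken after each move, the force never went above about 6 N.
- **Glue bottle, sanding block, wax tin:** they appear at the same pixels as at the start. The network's position estimates differ by up to 8 mm, which I take as its own scatter.

**What failed or disagreed:**
- **TCP height:** the reported TCP was about 45 mm lower along the tool than the real finger tips, as the wrist and scene depth pictures both showed. The first grasp therefore closed above the batten without touching it. I went by the cameras from then on.
- **Cross-tilt:** the scene and top cameras gave cross-tilts of 4.4° and 0.8°. I judged these to be depth noise and edge effects, because the wrist camera, closest to the batten, read level.

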